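# Lock a tube block onto a shaker

### The job

Fit the loose aluminium tube block onto the shaker. Hold its front up, hook the long lip at its back under the ledge at the rear of the carriage and push it in as far as it goes, then swing the front down and press until the red spring catch snaps over the front tongue, so that the block lies flat and locked. Feel your way gently instead of forcing it, let go of it, and leave the other things on the bench where they are.

Things in the scene. Friction and masses are not known exactly. Their poses are not given: they have to be found in the camera images.
- shaker: Reciprocating tube shaker, white housing 230 (x) x 170 (y) x 64 mm, fixed to the bench; origin at the centre of its underside, x from its sloping blue panel (robot side) to its rear, z up. A dark steel carriage on it slides along x only. It stopped up to 10 mm to either side of mid-stroke and its drive holds it there firmly; no pose tells where. All points here are for mid-stroke.
- seat (a point): Point of the shaker, its axes: middle of the carriage's flat top at mid-stroke, 15 mm in x and 72 mm above the shaker's origin. The locked block lies flat with the middle of its underside here and its x along the shaker's x, with 1.5 mm play either way along x.
- ledge (a point): Point of the shaker, its axes: middle of the lower front edge of the aluminium ledge at the carriage's rear, at mid-stroke (50.5 mm in x and 10 mm up from seat). Ledge 62 mm wide, 4 mm thick; underneath it is 10 mm high, 46 mm wide between its feet and 10 mm deep to a rigid stop. The carriage before it is clear. The lip enters with the block tilted 13 to 18 degrees, front up.
- block_center (a point): Centre, half-way up, of the loose tube block, 0.3 to 0.5 kg: aluminium, 84 (x) x 56 (y) x 46 mm, 15 holes on top, grey band; x towards its lip, z up. Steel lip at the bottom of the back: 17 mm long (to x = 59), 36 wide, 6 thick (z = -23 to -17), round end. Steel tongue at the bottom of the front, under a red bar: 7 mm long (to x = -49), 24 wide, 6 thick. Grasp across y, upper half.
- lip_tip (a point): Middle of the rounded end (radius 3 mm) of the block's lip: block axes, x = 59 mm and z = -20 mm from block_center.
- catch (a joint): Red spring catch at the carriage's front: 0 closed, up to 0.007 m pushed open (towards the panel). Its rear ramp faces the block, x = -44.5 to -47 mm, z = 9.5 to 16 mm from seat. Spring 3.8 N closed, 6 N at 3 mm: about 6 to 10 N down on the block's front snaps it over the tongue. With the lip over 3 mm short of the stop the tongue lands on top of the catch and goes down only by force.
- timer: White kitchen-type timer on its stand, 39 x 68 x 62 mm, origin under its centre; bystander.
- wash_bottle: White wash bottle, 76 x 63 x 156 mm, origin under its centre; bystander.
- tip_box: Yellow box of pipette tips with a clear lid, 88 x 124 x 80 mm, origin under its centre; bystander.
- marker: Marker pen with a blue cap, 12 x 133 x 13 mm, lying; origin under its centre; bystander.
Mind the look-alikes: they are no part of the job. Leave any green or pink look-alike of the part that bears block_center alone.

How it is judged (in metres and radians):
On the way:
1. the lip is down at the ledge, below its underside, while the front is still held up (tilt over 5 degrees) (x of lip_tip in the frame of shaker between 0.06 and 0.089 m and y of lip_tip in the frame of shaker between -0.01 and 0.01 m and z of lip_tip in the frame of shaker below 0.0805 m and angle between block_center's own z axis and vertical above 0.09 rad), for 0.2 s.
At the end, for the whole second after the job is handed in: The block lies flat on the carriage (height within 2 mm, tilt under 1.4 degrees) in its seat (within 12 mm of the mid-stroke seat along x, which the carriage's stroke and the play allow, and 6 mm across), lip to the rear, catch closed over the tongue to within 1.5 mm, block at rest (x of block_center in the frame of shaker between 0.003 and 0.027 m and y of block_center in the frame of shaker between -0.006 and 0.006 m and z of block_center in the frame of shaker between 0.093 and 0.0968 m and x of lip_tip in the frame of shaker above 0.05 m and angle between block_center's own z axis and vertical below 0.025 rad and value of joint catch below 0.0015 m and linear speed of block below 0.02 m/s); the robot touches nothing.
It fails at once if the block is forced: more than 30 N between the block and the shaker (contact force between block and shaker above 30 N).
It fails at once if the timer is moved more than 2 cm (distance of timer from where it was at the start of the episode above 0.02 m).
It fails at once if the wash bottle is moved more than 2 cm (distance of wash_bottle from where it was at the start of the episode above 0.02 m).
It fails at once if the tip box is moved more than 2 cm (distance of tip_box from where it was at the start of the episode above 0.02 m).
It fails at once if the marker is moved more than 2 cm (distance of marker from where it was at the start of the episode above 0.02 m).
It also fails if it takes over 61 s, if anything falls off the work surface, if the arm or the gripper's body presses on something with over 40 N, if the wrist force passes 120 N, or if a joint passes its speed limit or range.

### The arm

A 7-joint arm with a two-finger parallel gripper is mounted at the origin on a cart in front of the work surface, level with it; the furniture and walls round the work are solid. World frame = base frame: x ahead of the robot, y to its left, z up, the work surface at z = 0. Lengths are in mm, angles in rad, forces in N, time in s.
With the tool pointing down it reaches from about 425 to 975 mm from the base axis. Payload 16.7 kg.
Tool frame: the origin (TCP) lies midway between the tips of the shut fingers; the grasp point (between the pads) lies 19 mm behind it; z points along the fingers, y is the line along which they close (so a half turn about z gives the same grasp; the last joint's range is limited). The gripper opens to 85 mm and grips with 20 to 120 N. Pads are 22 mm wide; open, the fingers measure 114 mm over their backs; the gripper's body (76 mm by 85 mm) begins 54 mm behind the grasp point. The pads swing forward as they close: fully open they stand 13 mm farther back than shut.
Start: joints at [-0.149, 0.426, 0.074, 1.606, -0.034, 1.111, -0.067], TCP at [674.963, -0.019, 209.702] pointing down, gripper open.
Joint ranges: [-2.85, 2.85], [-0.5, 2.14], [-1.23, 1.37], [0.21, 2.46], [-1.02, 4.16], [0.16, 2.05], [-2.73, 2.73]. Speed limits (rad/s): [1.89, 1.89, 2.39, 2.39, 3.01, 3.01, 3.01].

### API

Orientations are given as a unit quaternion [x, y, z, w].
In Python, from station import robot, optics gives the robot as it stands.
- The arm moves only by the tool apply_moves, never from a script. Its argument "targets" is text: rows parted by semicolons, each of 7 numbers parted by spaces: the shift along the world's x, y, z in mm, then the turn, a rotation vector about the world's x, y, z in rad, then the opening, from 0 (shut) to 1 (fully open). In form: tx ty tz rx ry rz claw; .... A call has 1 to 12 rows; each row shifts and turns the commanded pose from where the row before left it; what a row does not reach is not made up. A row lasts 1/12 s, in which the tool goes at most 41.7 mm and 7.16 degrees, less where a joint would pass 70% of its speed; a pose out of reach is approached as far as the arm can. A call with a gripper value outside its range is refused whole. The fingers move at their own pace and stop on an object; "newtons" is the grip in N (left out, the last holds). Time passes only in rows, so rows that do not move let the fingers close. It gives the time, the measured TCP pose, the force, the opening and the grip force at its end, in the units of the state.
- robot.read_state(): the state, without advancing time (a new reading comes with each control period).
- optics.read_camera(name): name is "scene" or "side" or "wrist"; returns (picture, depth): 400x640x3 uint8, blue, green, red; 400x640 float32, mm along the optical axis (not along the pixel's ray), 0 where there is no reading.
- optics.camera_params(name): a dict with "mtx" (3x3 intrinsics, pixels), "pose" (4x4, takes a point from camera to world coordinates); the wrist camera has in their place "hand_eye" (4x4, takes a point from camera to tool coordinates, whose origin is the TCP and whose axes are the flange's). Camera axes: x right, y down, z forward; pixel columns grow to the right and rows downward; lengths in mm; the calibration is good to about 2 mm. A picture is of the moment at which its call begins: read the wrist's pose just before it. camera_params takes no time and is no camera call.
- robot.hand_in(): hands the job in; it is judged then, once.
The state is a dict: "clock": time; "joint_positions": joint angles; "joint_vel": joint speeds; "effort": joint torques, N m; "ee_pos": TCP position; "tcp_rot": TCP orientation; "contact_force": force on the tool from outside, world axes, zero at the start; "wrist_torque": the same for the moment, N m; "finger_gap": finger opening in mm; "grip_force": force on a finger pad.
Only numpy, scipy, OpenCV 4.12 (cv2) and the standard library are available. Lean on these libraries where they do the work, as an engineer would, in place of code of your own. Each camera call takes 0.05 s, during which the arm holds its last target. There are 200 camera calls.

## Working session

There is one attempt and no reset: what is moved stays moved. The work goes in short steps, Python scripts to look and compute and a tool call to move; the robot and the scene stay as the last step left them, time stands still between calls to the robot, and variables do not carry over. Pictures are saved under pics/ and viewed, at most 10 in all, crops included, and the job is handed in when it is done.

Besides the shell and the picture viewer there is one more tool, called after "Emit:" in YAML: its name, and indented under it one key for each argument. apply_moves: Moves the arm, as the interface text tells. Its arguments: {"type":"object","properties":{"targets":{"type":"string"},"newtons":{"type":"number"}},"required":["targets"]}

```bash
mkdir -p pics; ls; cat > h.py <<'E'
import numpy as np, cv2
from station import robot, optics
from scipy.spatial.transform import Rotation as R
def cam(n):
    s=robot.read_state(); im,d=optics.read_camera(n); p=optics.camera_params(n)
    if 'pose' in p: T=np.array(p['pose'])
    else:
        B=np.eye(4); B[:3,:3]=R.from_quat(s['tcp_rot']).as_matrix(); B[:3,3]=s['ee_pos']; T=B@np.array(p['hand_eye'])
    return im,d,np.array(p['mtx']),T
def cloud(d,K,T):
    v,u=np.mgrid[:d.shape[0],:d.shape[1]]
    P=np.stack([(u-K[0,2])/K[0,0]*d,(v-K[1,2])/K[1,1]*d,d],-1)
    return P@T[:3,:3].T+T[:3,3]
def plane(uv,K,T,z):
    r=T[:3,:3]@np.array([(uv[0]-K[0,2])/K[0,0],(uv[1]-K[1,2])/K[1,1],1])
    return T[:3,3]+r*(z-T[2,3])/r[2]
E
python3 - <<'E'
from h import *
for n in ['scene','side','wrist']:
    im,d,K,T=cam(n); cv2.imwrite(f'pics/{n}0.png',im); np.savez(f'{n}0.npz',im=im,d=d,K=K,T=T); print(n,T.round(2).tolist(),K.tolist())
s=robot.read_state(); print(s)
E
```

```text
pics
scene [[-0.77, -0.42, 0.48, -240.74], [-0.64, 0.48, -0.6, 840.49], [0.02, -0.77, -0.64, 1202.06], [0.0, 0.0, 0.0, 1.0]] [[491.6542764156114, 0.0, 323.01255058730214], [0.0, 491.6542764156114, 199.4991530379448], [0.0, 0.0, 1.0]]
side [[-0.96, -0.17, 0.21, 196.05], [-0.27, 0.59, -0.76, 1085.81], [0.01, -0.79, -0.61, 1089.79], [0.0, 0.0, 0.0, 1.0]] [[427.9237462609806, 0.0, 313.09252773829803], [0.0, 427.9237462609806, 199.86761043883155], [0.0, 0.0, 1.0]]
wrist [[1.0, 0.0, -0.0, 675.03], [-0.0, -0.95, -0.3, 78.95], [-0.0, 0.3, -0.95, 372.96], [0.0, 0.0, 0.0, 1.0]] [[334.6681333002031, 0.0, 323.434634435975], [0.0, 334.6681333002031, 201.50894382355483], [0.0, 0.0, 1.0]]
{'clock': 0.15, 'joint_positions': array([-0.14949776,  0.42660751,  0.07387357,  1.60646511, -0.03409737,
        1.11079232, -0.06712137]), 'joint_vel': array([ 0.00030862, -0.00297463,  0.00100614, -0.00394702,  0.00115411,
       -0.00139486, -0.00014722]), 'effort': array([ 3.53649346e-03, -9.50319314e+01,  3.76378521e+00, -4.63760948e+01,
        1.94719800e-02,  7.75260734e-03, -7.80283835e-05]), 'ee_pos': array([ 6.74659008e+02, -3.77901519e-02,  2.09156952e+02]), 'tcp_rot': array([ 7.07131588e-01,  7.07081792e-01, -3.83907854e-04, -3.30089443e-04]), 'contact_force': array([ 0.55815333,  0.64942315, -0.8759844 ]), 'wrist_torque': array([ 0.02086468,  0.02040958, -0.00050707]), 'grip_force': 0.0, 'finger_gap': 85.17326182921094}
```

View pics/scene0.png

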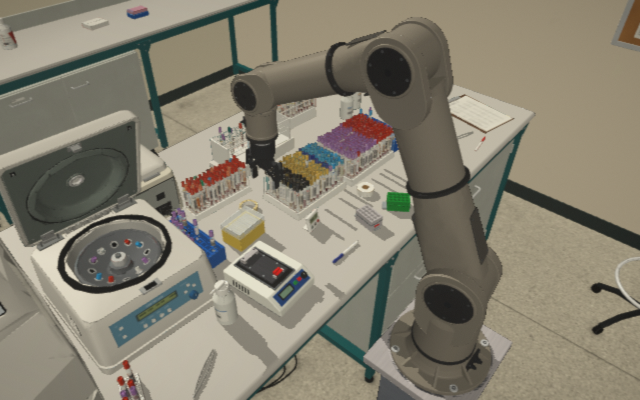

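View pics/side0.png

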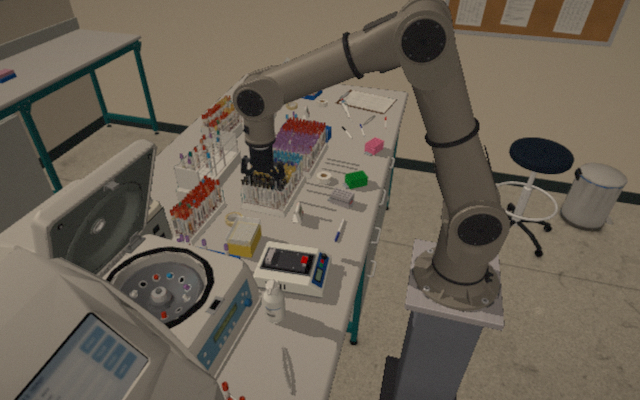

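The scene view shows the grey block at (369,215) and the shaker at (268,275) with its red catch at (277,271). The bystanders are the tip box (243,230), wash bottle (223,303), timer (311,220) and marker (346,252). There are three possible blocks: grey at side (341,197), green at side (357,180) and pink at side (374,146). The grey aluminium one fits the description. I'll confirm it in an enlarged crop and measure it.

```bash
python3 - <<'E'
from h import *
a=[];
for n,(u,v),w,h in [('scene',(375,215),60,45),('side',(350,190),60,45),('scene',(268,275),60,45),('side',(292,268),60,45)]:
    f=np.load(n+'0.npz'); a.append(cv2.resize(f['im'][v-h:v+h,u-w:u+w],(400,300),interpolation=cv2.INTER_CUBIC))
cv2.imwrite('pics/crop1.png',np.vstack([np.hstack(a[:2]),np.hstack(a[2:])]))
for n,pts in [('scene',[(369,213),(398,200),(268,265),(346,252),(311,220),(243,228),(223,303)]),('side',[(341,197),(357,180),(374,146),(290,262),(340,230)])]:
    f=np.load(n+'0.npz'); C=cloud(f['d'],f['K'],f['T'])
    for p in pts: print(n,p,C[p[1],p[0]].round(0))
E
```

```text
scene (369, 213) [ 465. -298.   40.]
scene (398, 200) [ 426. -428.   42.]
scene (268, 265) [538. 137.  71.]
scene (346, 252) [ 424. -114.   11.]
scene (311, 220) [ 591. -126.   48.]
scene (243, 228) [708.  82.  84.]
scene (223, 303) [508. 340. 104.]
side (341, 197) [ 459. -272.   44.]
side (357, 180) [ 421. -411.   42.]
side (374, 146) [ 397. -706.   47.]
side (290, 262) [533. 156.  73.]
side (340, 230) [ 425. -113.   10.]
```

View pics/crop1.png

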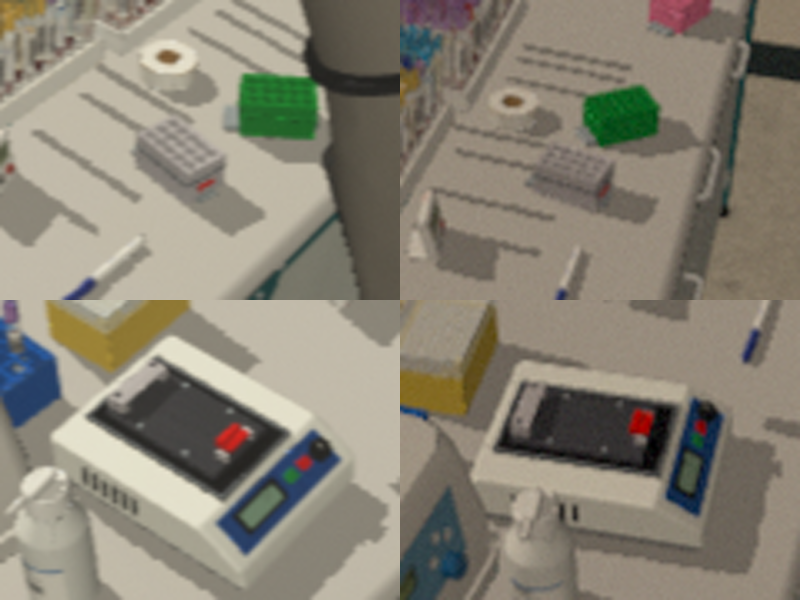

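The grey block with the red bar is the right one. Its lip points roughly to world +x. I'll look at the shaker from above first, then go to the block.

Emit:
apply_moves:
  targets: "-12 12 4 0 0 0.12 1;-12 12 4 0 0 0.12 1;-12 12 4 0 0 0.12 1;-12 12 4 0 0 0.12 1;-12 12 4 0 0 0.12 1;-12 12 4 0 0 0.12 1;-12 12 4 0 0 0.12 1;-12 12 4 0 0 0.12 1;-12 12 4 0 0 0.12 1;-12 12 4 0 0 0.12 1;-12 12 4 0 0 0.12 1;0 12 4 0 0 0.12 1"

```text
clock: 1.15
ee_pos: [541.1, 144.6, 258.0]
tcp_rot: [0.062, 0.998, -0.0, -0.0]
contact_force: [1.4, -0.7, 0.3]
finger_gap: 85.3
grip_force: 0.0
```

Emit:
apply_moves:
  targets: "0 0 0 0 0 0.12 1;0 0 0 0 0 0.01 1;0 0 0 0 0 0 1"

```text
clock: 1.4
ee_pos: [542.9, 143.6, 257.5]
tcp_rot: [0.002, 1.0, -0.0, -0.0]
contact_force: [0.1, -0.3, 0.0]
finger_gap: 85.4
grip_force: 0.0
```

```bash
python3 - <<'E'
from h import *
im,d,K,T=cam('wrist'); np.savez('w1.npz',im=im,d=d,K=K,T=T); cv2.imwrite('pics/w1.png',im)
print(robot.read_state()['ee_pos'],robot.read_state()['joint_positions'].round(2),T[:3,3])
E
```

```text
[542.95269478 143.39645582 257.43224472] [-0.15  0.21 -0.26  1.79  0.06  1.14  1.14] [465.26004271 144.93953769 421.41779179]
```

View pics/w1.png

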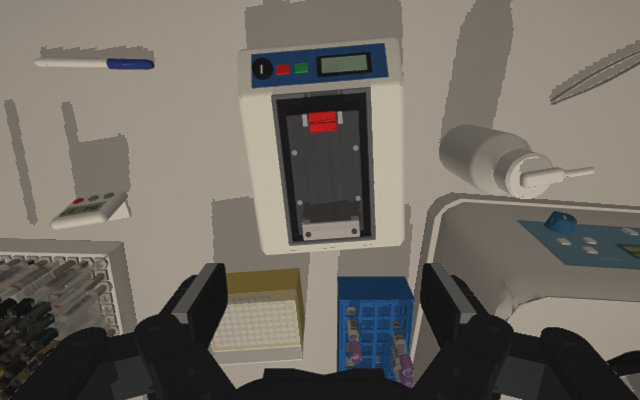

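Here the shaker is at (322,150), with its panel at the top of the picture (towards the robot). The red catch is at (322,122) and the aluminium ledge at (330,230). Next I'll measure its axis and ledge.

```bash
python3 - <<'E'
from h import *
f=np.load('w1.npz'); im,d,K,T=[f[k] for k in ('im','d','K','T')]; C=cloud(d,K,T)
hsv=cv2.cvtColor(im,cv2.COLOR_BGR2HSV)
def rep(n,m):
    P=C[m]; r=cv2.minAreaRect(P[:,:2].astype(np.float32)); print(n,m.sum(),'min',P.min(0).round(1),'max',P.max(0).round(1),'rect',np.round(r[0],1),np.round(r[1],1),round(r[2],2))
roi=np.zeros(d.shape,bool); roi[35:256,235:408]=1
z=C[...,2]
hist=np.histogram(z[roi],np.arange(0,100,2)); print(list(zip(hist[1].astype(int),hist[0])))
top=roi&(z>60)&(z<68); rep('housing',top)
in2=np.zeros_like(roi); in2[100:245,270:378]=1
rep('ledge',in2&(z>83)&(z<90)&(np.arange(400)[:,None]>200))
red=in2&((hsv[...,0]<8)|(hsv[...,0]>172))&(hsv[...,1]>150); rep('red',red)
dark=in2&(z>70)&(z<75); rep('carr',dark)
# lateral edges of housing per x slice
P=C[top]
for x in range(470,640,15):
    q=P[abs(P[:,0]-x)<3]; print(x,q[:,1].min().round(1),q[:,1].max().round(1), (q[:,1].min()+q[:,1].max())/2)
q=C[roi&(z>25)]; print(q.min(0),q.max(0))
E
```

```text
[(np.int64(0), np.int64(1998)), (np.int64(2), np.int64(16)), (np.int64(4), np.int64(0)), (np.int64(6), np.int64(0)), (np.int64(8), np.int64(0)), (np.int64(10), np.int64(0)), (np.int64(12), np.int64(0)), (np.int64(14), np.int64(0)), (np.int64(16), np.int64(0)), (np.int64(18), np.int64(0)), (np.int64(20), np.int64(0)), (np.int64(22), np.int64(0)), (np.int64(24), np.int64(0)), (np.int64(26), np.int64(0)), (np.int64(28), np.int64(0)), (np.int64(30), np.int64(10)), (np.int64(32), np.int64(133)), (np.int64(34), np.int64(200)), (np.int64(36), np.int64(375)), (np.int64(38), np.int64(377)), (np.int64(40), np.int64(440)), (np.int64(42), np.int64(462)), (np.int64(44), np.int64(406)), (np.int64(46), np.int64(389)), (np.int64(48), np.int64(379)), (np.int64(50), np.int64(449)), (np.int64(52), np.int64(560)), (np.int64(54), np.int64(625)), (np.int64(56), np.int64(760)), (np.int64(58), np.int64(905)), (np.int64(60), np.int64(1584)), (np.int64(62), np.int64(7884)), (np.int64(64), np.int64(5890)), (np.int64(66), np.int64(1769)), (np.int64(68), np.int64(317)), (np.int64(70), np.int64(4396)), (np.int64(
[... 549 characters left out ...]
1 152.3] [20.2 61.9] 4.31
red 576 min [465.3 129.2  63.2] max [502.  157.3 421.4] rect [483.8 142.9] [36.7 27.5] 3.56
carr 6824 min [480.2 106.8  70. ] max [616.1 189.   74.9] rect [547.9 148. ] [131.9  73.8] 4.22
470 57.6 227.1 142.38405705527776
485 58.4 228.0 143.2081663952215
500 59.8 229.2 144.51898250370263
515 60.5 230.2 145.36029546925892
530 61.7 231.2 146.4524228357038
545 63.0 232.2 147.6156285157504
560 63.9 233.2 148.59057388220702
575 65.2 234.4 149.77608818183026
590 66.3 236.4 151.34833791178676
605 67.6 237.6 152.56607337520552
620 68.1 238.5 153.31120201561868
635 69.6 235.7 152.66890071824662
[406.65241066  53.75932331  30.52397567] [647.01937847 238.80607718 421.41779179]
```

Shaker yaw is +0.075 rad. The ledge's front edge is near (595,151.5) and the current seat near (544.6,147.8). Now I'll go to the block.

Emit:
apply_moves:
  targets: "-6 -35 0 0 0 0 1;-6 -35 0 0 0 0 1;-6 -35 0 0 0 0 1;-6 -35 0 0 0 0 1;-6 -35 0 0 0 0 1;-6 -35 0 0 0 0 1;-6 -35 0 0 0 0 1;-6 -35 0 0 0 0 1;-7 -35 -5 0 0 0 1;-7 -35 -5 0 0 0 1;-8 -35 -5 0 0 0 1;-8 -35 -5 0 0 0 1"

```text
clock: 2.45
ee_pos: [464.0, -278.1, 237.4]
tcp_rot: [0.003, 1.0, -0.0, -0.0]
contact_force: [0.8, 0.3, 0.8]
finger_gap: 84.8
grip_force: 0.0
```

Emit:
apply_moves:
  targets: "0 -5 0 0 0 0 1;0 0 0 0 0 0 1;0 0 0 0 0 0 1"

```text
clock: 2.7
ee_pos: [464.7, -281.2, 237.4]
tcp_rot: [0.002, 1.0, 0.0, -0.0]
contact_force: [0.7, -0.5, 0.1]
finger_gap: 85.3
grip_force: 0.0
```

```bash
python3 - <<'E'
from h import *
im,d,K,T=cam('wrist'); np.savez('w2.npz',im=im,d=d,K=K,T=T); cv2.imwrite('pics/w2.png',im); C=cloud(d,K,T)
print(robot.read_state()['ee_pos'],robot.read_state()['joint_positions'].round(2))
z=C[...,2]; m=(z>43)&(z<50)&(abs(C[...,0]-465)<75)&(abs(C[...,1]+288)<70)
n,l,s,c=cv2.connectedComponentsWithStats(m.astype(np.uint8))
for i in range(1,n):
    if s[i,4]>200:
        P=C[l==i]; print(s[i],c[i],cv2.minAreaRect(P[:,:2].astype(np.float32)),P[:,2].mean())
E
```

```text
[ 465.06525465 -280.39486676  237.55816331] [ 0.38  0.19  0.05  1.87 -0.01  1.09  2.  ]
[ 279  124   64   84 2550] [309.94196078 165.74509804] ((462.06561279296875, -294.782958984375), (55.01152420043945, 83.40571594238281), 78.11547088623047) 45.599393000133645
```

View pics/w2.png

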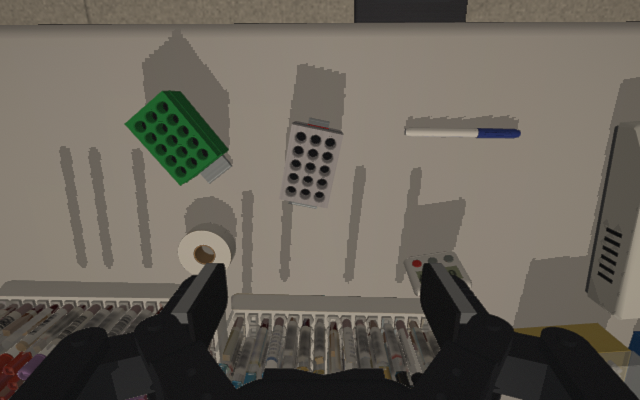

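The block's centre is at (462,-295) with yaw -0.207, its lip at the bottom (305,205) and the red bar at the top (320,125). The green one at (178,137) is left alone. I'll descend astride the grey block, 8 mm towards its front.

Emit:
apply_moves:
  targets: "-5 -6 -15 0 0 -0.1 1;-6 -7 -25 0 0 -0.107 1;0 0 -30 0 0 0 1;0 0 -30 0 0 0 1;0 0 -30 0 0 0 1;0 0 -30 0 0 0 1;0 0 -25 0 0 0 1;0 0 -20 0 0 0 1;0 0 -15 0 0 0 1;0 0 -7 0 0 0 1;0 0 0 0 0 0 1"
  newtons: 80

```text
clock: 3.67
ee_pos: [453.7, -292.6, 9.6]
tcp_rot: [0.103, 0.995, 0.001, -0.001]
contact_force: [-0.2, 1.6, -0.2]
finger_gap: 85.7
grip_force: 0.0
```

Emit:
apply_moves:
  targets: "0 0 0 0 0 0 0;0 0 0 0 0 0 0;0 0 0 0 0 0 0;0 0 0 0 0 0 0;0 0 0 0 0 0 0;0 0 0 0 0 0 0;0 0 0 0 0 0 0;0 0 0 0 0 0 0"

```text
clock: 4.33
ee_pos: [454.8, -294.3, 12.4]
tcp_rot: [0.104, 0.995, -0.0, 0.001]
contact_force: [-3.4, 3.2, 15.2]
finger_gap: 53.5
grip_force: 81.7
```

Gripped. Lifting and measuring the block in the hand.

Emit:
apply_moves:
  targets: "0 0 5 0 0 0 0;0 0 15 0 0 0 0;0 0 25 0 0 0 0;0 0 30 0 0 0 0;0 0 30 0 0 0 0;0 0 30 0 0 0 0;0 0 30 0 0 0 0;0 0 20 0 0 0 0;0 0 0 0 0 0 0;0 0 0 0 0 0 0;0 0 0 0 0 0 0"

```text
clock: 5.25
ee_pos: [453.3, -293.6, 194.9]
tcp_rot: [0.104, 0.995, 0.0, -0.001]
contact_force: [-0.8, -0.4, -5.9]
finger_gap: 53.7
grip_force: 85.9
```

```bash
cat > hand.py <<'E'
from h import *
def hand(name):
    s=robot.read_state(); im,d,K,T=cam('wrist'); np.savez(name+'.npz',im=im,d=d,K=K,T=T); cv2.imwrite('pics/'+name+'.png',im)
    C=cloud(d,K,T); B=R.from_quat(s['tcp_rot']).as_matrix()
    L=(C-s['ee_pos'])@B   # tool coords: -z behind, x ,y close
    return s,im,L,B
E
python3 - <<'E'
from hand import *
s,im,L,B=hand('w3'); print(s['ee_pos'],s['tcp_rot'],s['contact_force'],s['finger_gap']); print(B.round(2).tolist())
m=(abs(L[...,1])<24)&(abs(L[...,0])<75)&(L[...,2]>-60)&(L[...,2]<20)
P=L[m]; print(m.sum(),P.min(0),P.max(0)); ys,xs=np.where(m); print(xs.min(),xs.max(),ys.min(),ys.max())
for x in range(-65,75,6):
    q=P[abs(P[:,0]-x)<3]
    if len(q)>5: print(x,len(q),np.percentile(q[:,2],[5,50,95]).round(1),np.percentile(q[:,1],[2,98]).round(1))
E
```

```text
[ 453.27414371 -293.62160413  194.86166253] [ 1.03731031e-01  9.94605207e-01  1.91768396e-04 -5.64351029e-04] [-0.82873508 -0.38103995 -5.87723423] 53.70267587290808
[[-0.98, 0.21, -0.0], [0.21, 0.98, 0.0], [0.0, 0.0, -1.0]]
20566 [-49.7465907  -23.99858475 -35.45823575] [41.96297241 23.99808663 11.20130559]
263 379 167 366
-47 745 [-33.6 -32.8 -31.9] [-23.   22.8]
-41 1777 [-33.4 -29.7 -20.6] [-22.3  22.7]
-35 340 [-33.7 -32.8 -31.5] [-23.6  23.6]
-29 1961 [-33.5 -31.2 -19.1] [-22.1  22.3]
-23 583 [-33.6 -32.3 -23.7] [-23.4  23.5]
-17 730 [-33.9 -32.9 -32. ] [-23.5  23.4]
-11 2108 [-33.6 -29.1 -18.6] [-22.3  22.8]
-5 408 [-33.8 -32.9 -31.9] [-23.6  23.7]
1 2070 [-33.8 -32.1 -18.8] [-22.5  22.4]
7 971 [-33.6 -30.5 -18.4] [-23.4  23.4]
13 915 [-34.  -33.1 -32.1] [-23.3  23.3]
19 2330 [-33.7 -28.2 -18.4] [-22.5  22.8]
25 700 [-34.  -32.8 -18.8] [-23.6  23.7]
31 1560 [-34.2 -33.2 -31.6] [-23.1  23. ]
37 3169 [-32.2 -13.6   7.3] [-22.9  23. ]
43 199 [6.3 7.7 9. ] [-10.6  12.4]
```

View pics/w3.png

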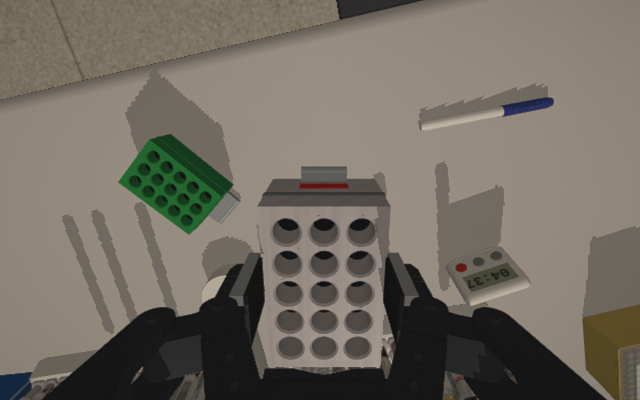

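The block sits squarely in the hand: its centre is at tool (-7.3, 0, -10), so the lip's end radius is 63 mm ahead of the TCP. Moving to in front of the ledge.

Emit:
apply_moves:
  targets: "6 30 0 0 0 0.024 0;6 37 0 0 0 0.024 0;6 37 0 0 0 0.024 0;6 37 0 0 0 0.024 0;6 37 0 0 0 0.024 0;6 37 0 0 0 0.024 0;6 37 0 0 0 0.024 0;6 37 0 0 0 0.024 0;6 37 0 0 0 0.024 0;6 37 0 0 0 0.024 0;6 37 0 0 0 0.024 0;7.5 40 0 0 0 0.02 0"

```text
clock: 6.3
ee_pos: [526.5, 147.0, 194.2]
tcp_rot: [-0.038, 0.999, -0.0, -0.001]
contact_force: [1.7, -0.4, -5.4]
finger_gap: 53.6
grip_force: 86.0
```

Emit:
apply_moves:
  targets: "0 0 -5 -0.0068 0.09 0 0;0 0 -10 -0.0068 0.09 0 0;0 0 -15 -0.0068 0.09 0 0;0 0 -15 0 0 0 0;0 0 -10 0 0 0 0;0 0 -5 0 0 0 0;0 0 0 0 0 0 0;0 0 0 0 0 0 0"

```text
clock: 6.97
ee_pos: [527.2, 146.0, 136.1]
tcp_rot: [-0.038, 0.99, -0.005, -0.135]
contact_force: [-0.1, 0.3, -3.6]
finger_gap: 53.7
grip_force: 86.2
```

```bash
cat > where.py <<'E'
from h import *
TB=np.array([-7.3,0,-10.3])  # TCP in block axes
def where():
    s=robot.read_state(); B=R.from_quat(s['tcp_rot']).as_matrix(); Rb=B@np.diag([-1,1,-1])
    ctr=s['ee_pos']-Rb@TB; c=ctr+Rb@[56,0,-20]
    e=np.array([np.cos(.075),np.sin(.075),0]); n=np.array([-e[1],e[0],0]); o=np.array([595,151.5,72])
    print('t',s['clock'],'yaw',np.arctan2(Rb[1,0],Rb[0,0]).round(3),'tilt',np.arcsin(-Rb[2,0]).round(3),'roll',Rb[2,1].round(4))
    for k,p in (('lip c',c),('centre',ctr)): print(k,'along-ledge %.1f across %.1f up %.1f'%((p-o)@e,(p-o)@n,p[2]-72))
    print('tcp',s['ee_pos'].round(1),'F along %.1f across %.1f z %.1f'%(s['contact_force']@e,s['contact_force']@n,s['contact_force'][2]),s['wrist_torque'].round(2),s['finger_gap'].round(1))
if __name__=='__main__': where()
E
python3 - <<'E'
from where import *
where()
im,d,K,T=cam('scene'); im2,*_=cam('side'); im3,*_=cam('wrist')
cv2.imwrite('pics/a4.png',np.vstack([np.hstack([cv2.resize(i[v-50:v+50,u-65:u+65],(400,300),interpolation=2) for i,u,v in ((im,268,255),(im2,292,250))]),np.hstack([cv2.resize(im3[60:360,120:520],(400,300)),np.zeros((300,400,3),np.uint8)])]))
E
```

```text
t 6.9667 yaw 0.076 tilt 0.27 roll 0.0002
lip c along-ledge -9.6 across -0.3 up 37.9
centre along-ledge -58.3 across -0.4 up 72.1Traceback (most recent call last):
  File "<stdin>", line 2, in <module>
  File "where.py", line 9, in where
    print('tcp',s['ee_pos'].round(1),'F along %.1f across %.1f z %.1f'%(s['contact_force']@e,s['contact_force']@n,s['contact_force'][2]),s['wrist_torque'].round(2),s['finger_gap'].round(1))
                                                                                                                                                                    ^^^^^^^^^^^^^^^^^^^^^
AttributeError: 'float' object has no attribute 'round'
```

```bash
sed -i "s/,s\['finger_gap'\].round(1)//" where.py; python3 - <<'E'
from where import *
where()
im,d,K,T=cam('scene'); im2,*_=cam('side')
cv2.imwrite('pics/a4.png',np.hstack([cv2.resize(i[v-50:v+50,u-65:u+65],(400,300),interpolation=2) for i,u,v in ((im,268,255),(im2,292,250))]))
E
```

```text
t 6.9667 yaw 0.076 tilt 0.27 roll 0.0002
lip c along-ledge -9.6 across -0.3 up 37.9
centre along-ledge -58.3 across -0.4 up 72.1
tcp [527.2 146.  136.1] F along -0.0 across 0.3 z -3.6 [ 0.04 -0.56 -0.01]
```

View pics/a4.png

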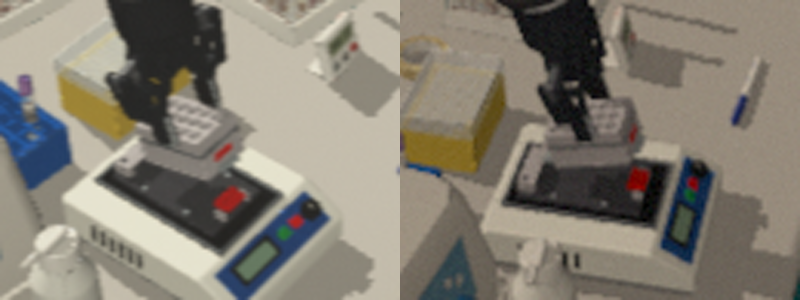

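The block hangs front up, with its lip just ahead of the ledge. Going down, then feeling for the carriage.

Emit:
apply_moves:
  targets: "0 0 -10 0 0 0 0;0 0 -10 0 0 0 0;0 0 -7 0 0 0 0;0 0 -3 0 0 0 0;0 0 0 0 0 0 0;0 0 0 0 0 0 0;0 0 0 0 0 0 0"

```text
clock: 7.65
ee_pos: [527.6, 146.1, 105.9]
tcp_rot: [-0.038, 0.99, -0.005, -0.135]
contact_force: [0.1, -0.7, -5.3]
finger_gap: 53.5
grip_force: 86.2
```

Emit:
apply_moves:
  targets: "0 0 -1 0 0 0 0;0 0 -1 0 0 0 0;0 0 -1 0 0 0 0;0 0 0 0 0 0 0"

```text
clock: 7.98
ee_pos: [527.4, 145.9, 102.6]
tcp_rot: [-0.038, 0.99, -0.005, -0.135]
contact_force: [0.7, 0.6, -4.9]
finger_gap: 52.9
grip_force: 86.2
```

```bash
python3 where.py
```

```text
t 7.9833 yaw 0.076 tilt 0.271 roll 0.0001
lip c along-ledge -9.4 across -0.4 up 4.3
centre along-ledge -58.0 across -0.5 up 38.5
tcp [527.4 145.9 102.6] F along 0.8 across 0.5 z -4.9 [ 0.   -0.53 -0.02]
```

Emit:
apply_moves:
  targets: "0 0 -0.5 0 0 0 0;0 0 -0.5 0 0 0 0;0 0 -0.5 0 0 0 0;0 0 0 0 0 0 0"

```text
clock: 8.32
ee_pos: [527.4, 145.9, 101.2]
tcp_rot: [-0.038, 0.99, -0.005, -0.135]
contact_force: [0.5, 0.5, -4.5]
finger_gap: 53.1
grip_force: 86.4
```

Emit:
apply_moves:
  targets: "0 0 -0.5 0 0 0 0;0 0 -0.5 0 0 0 0;0 0 0 0 0 0 0"

```text
clock: 8.57
ee_pos: [526.9, 146.0, 100.5]
tcp_rot: [-0.038, 0.99, -0.005, -0.135]
contact_force: [-5.7, -0.5, 4.6]
finger_gap: 53.1
grip_force: 87.2
```

The lip touches the carriage at TCP z≈100.7. I'll ease up 0.8 mm and slide it in.

Emit:
apply_moves:
  targets: "0 0 0.8 0 0 0 0;2 0.15 0 0 0 0 0;2 0.15 0 0 0 0 0;2 0.15 0 0 0 0 0;1 0.08 0 0 0 0 0;1 0.08 0 0 0 0 0;0 0 0 0 0 0 0"

```text
clock: 9.15
ee_pos: [535.6, 146.6, 101.0]
tcp_rot: [-0.038, 0.99, -0.005, -0.135]
contact_force: [-1.9, -0.6, -2.9]
finger_gap: 53.4
grip_force: 86.6
```

Emit:
apply_moves:
  targets: "1 0.08 0 0 0 0 0;1 0.08 0 0 0 0 0;1 0.08 0 0 0 0 0;0 0 0 0 0 0 0"

```text
clock: 9.48
ee_pos: [538.7, 146.9, 101.0]
tcp_rot: [-0.038, 0.99, -0.005, -0.135]
contact_force: [-1.8, -0.6, -1.3]
finger_gap: 53.5
grip_force: 86.6
```

```bash
python3 where.py
```

```text
t 9.4833 yaw 0.076 tilt 0.271 roll 0.0002
lip c along-ledge 1.9 across -0.3 up 2.7
centre along-ledge -46.7 across -0.4 up 36.9
tcp [538.7 146.9 101. ] F along -1.9 across -0.5 z -1.3 [ 0.01 -0.14 -0.04]
```

Emit:
apply_moves:
  targets: "1 0.08 0 0 0 0 0;1 0.08 0 0 0 0 0;1 0.08 0 0 0 0 0;0 0 0 0 0 0 0"

```text
clock: 9.82
ee_pos: [541.7, 147.1, 101.0]
tcp_rot: [-0.038, 0.99, -0.005, -0.135]
contact_force: [-1.8, 0.0, -1.7]
finger_gap: 53.6
grip_force: 86.6
```

Emit:
apply_moves:
  targets: "0.7 0.05 0 0 0 0 0;0.7 0.05 0 0 0 0 0;0 0 0 0 0 0 0"

```text
clock: 10.07
ee_pos: [543.0, 147.2, 101.0]
tcp_rot: [-0.038, 0.99, -0.005, -0.135]
contact_force: [-1.8, -0.5, -2.1]
finger_gap: 53.3
grip_force: 86.6
```

```bash
python3 where.py
```

```text
t 10.0667 yaw 0.076 tilt 0.271 roll 0.0002
lip c along-ledge 6.2 across -0.3 up 2.7
centre along-ledge -42.4 across -0.4 up 36.9
tcp [543.  147.2 101. ] F along -1.8 across -0.3 z -2.1 [-0.01 -0.04  0.01]
```

Emit:
apply_moves:
  targets: "0.6 0.05 0 0 0 0 0;0.6 0.05 0 0 0 0 0;0 0 0 0 0 0 0"

```text
clock: 10.32
ee_pos: [544.0, 147.3, 101.0]
tcp_rot: [-0.038, 0.99, -0.005, -0.135]
contact_force: [-2.7, -0.9, -0.3]
finger_gap: 53.6
grip_force: 86.7
```

Emit:
apply_moves:
  targets: "0.5 0.04 0 0 0 0 0;0 0 0 0 0 0 0"

```text
clock: 10.48
ee_pos: [544.1, 147.3, 101.1]
tcp_rot: [-0.038, 0.99, -0.005, -0.135]
contact_force: [-6.2, -1.3, 3.8]
finger_gap: 53.0
grip_force: 86.9
```

The lip is on the stop (x≈544). Swinging the front down about the lip end, in stages.

Emit:
apply_moves:
  targets: "-0.7 -0.05 -1.2 0.0018 -0.0236 0 0;-0.7 -0.05 -1.3 0.0018 -0.0236 0 0;-0.6 -0.05 -1.4 0.0018 -0.0236 0 0;0 0 0 0 0 0 0"

```text
clock: 10.82
ee_pos: [542.2, 147.1, 97.1]
tcp_rot: [-0.038, 0.994, -0.004, -0.099]
contact_force: [0.5, -0.2, -4.4]
finger_gap: 53.5
grip_force: 86.2
```

```bash
python3 where.py
```

```text
t 10.8167 yaw 0.077 tilt 0.198 roll 0.0001
lip c along-ledge 7.1 across -0.3 up 3.1
centre along-ledge -43.8 across -0.4 up 33.7
tcp [542.2 147.1  97.1] F along 0.5 across -0.2 z -4.4 [ 0.02 -0.44 -0.03]
```

Emit:
apply_moves:
  targets: "-0.4 -0.03 -1.2 0.0015 -0.02 0 0;-0.4 -0.03 -1.3 0.0015 -0.02 0 0;-0.4 -0.03 -1.3 0.0015 -0.02 0 0;0 0 0 0 0 0 0"

```text
clock: 11.15
ee_pos: [541.0, 147.0, 93.3]
tcp_rot: [-0.038, 0.997, -0.003, -0.07]
contact_force: [0.1, 0.3, -2.8]
finger_gap: 53.6
grip_force: 86.4
```

Emit:
apply_moves:
  targets: "-0.3 -0.03 -1.2 0.0015 -0.02 0 0;0 0 0 0 0 0 0"

```text
clock: 11.32
ee_pos: [541.0, 147.1, 92.2]
tcp_rot: [-0.038, 0.997, -0.002, -0.06]
contact_force: [-2.6, 0.5, -2.8]
finger_gap: 53.3
grip_force: 86.3
```

```bash
python3 where.py
```

```text
t 11.3167 yaw 0.076 tilt 0.12 roll 0.0
lip c along-ledge 7.5 across -0.3 up 3.0
centre along-ledge -45.7 across -0.3 up 29.6
tcp [541.  147.1  92.2] F along -2.5 across 0.7 z -2.8 [0.02 0.35 0.03]
```

Emit:
apply_moves:
  targets: "-0.3 -0.03 -1.2 0.0015 -0.02 0 0;0 0 0 0 0 0 0"

```text
clock: 11.48
ee_pos: [540.9, 147.1, 91.3]
tcp_rot: [-0.038, 0.998, -0.002, -0.05]
contact_force: [-2.5, 0.4, 0.1]
finger_gap: 53.6
grip_force: 86.8
```

Emit:
apply_moves:
  targets: "-0.3 -0.03 -1.2 0.0015 -0.02 0 0;0 0 0 0 0 0 0"

```text
clock: 11.65
ee_pos: [540.7, 147.0, 90.1]
tcp_rot: [-0.038, 0.998, -0.001, -0.039]
contact_force: [-2.4, -1.1, 0.2]
finger_gap: 53.2
grip_force: 87.0
```

```bash
python3 where.py
```

```text
t 11.65 yaw 0.076 tilt 0.079 roll 0.0
lip c along-ledge 7.8 across -0.3 up 3.5
centre along-ledge -46.4 across -0.4 up 27.8
tcp [540.7 147.   90.1] F along -2.5 across -1.0 z 0.2 [-0.04  0.76 -0.08]
```

Emit:
apply_moves:
  targets: "-0.3 -0.03 -1.5 0.0015 -0.02 0 0;0 0 0 0 0 0 0"

```text
clock: 11.82
ee_pos: [540.0, 147.0, 88.4]
tcp_rot: [-0.038, 0.999, -0.001, -0.03]
contact_force: [-3.7, -0.2, -1.7]
finger_gap: 53.1
grip_force: 86.5
```

Emit:
apply_moves:
  targets: "-0.3 -0.03 -1.5 0.0015 -0.02 0 0;0 0 0 0 0 0 0"

```text
clock: 11.98
ee_pos: [539.4, 146.9, 86.5]
tcp_rot: [-0.038, 0.999, -0.001, -0.02]
contact_force: [-4.7, 0.3, -2.8]
finger_gap: 53.4
grip_force: 86.3
```

```bash
python3 where.py
```

```text
t 11.9833 yaw 0.076 tilt 0.04 roll -0.0002
lip c along-ledge 7.0 across -0.3 up 2.3
centre along-ledge -48.1 across -0.4 up 24.5
tcp [539.4 146.9  86.5] F along -4.7 across 0.6 z -2.8 [ 0.18  0.87 -0.04]
```

Emit:
apply_moves:
  targets: "-0.2 0 -1.1 0.0015 -0.02 0 0;0 0 0 0 0 0 0"

```text
clock: 12.15
ee_pos: [539.2, 146.9, 85.4]
tcp_rot: [-0.038, 0.999, -0.001, -0.01]
contact_force: [-4.7, -0.2, 1.6]
finger_gap: 52.9
grip_force: 86.8
```

Emit:
apply_moves:
  targets: "-0.2 0 -0.6 0.0008 -0.01 0 0;0 0 0 0 0 0 0"

```text
clock: 12.32
ee_pos: [539.2, 147.0, 84.9]
tcp_rot: [-0.038, 0.999, -0.0, -0.005]
contact_force: [-5.4, 0.2, 0.7]
finger_gap: 53.3
grip_force: 86.8
```

```bash
python3 where.py
```

```text
t 12.3167 yaw 0.076 tilt 0.011 roll -0.0002
lip c along-ledge 7.2 across -0.2 up 2.5
centre along-ledge -48.6 across -0.3 up 23.1
tcp [539.2 147.   84.9] F along -5.4 across 0.6 z 0.7 [-0.01  1.18  0.01]
```

Emit:
apply_moves:
  targets: "0 0 -0.6 0.001 -0.015 0 0;0 0 0 0 0 0 0"

```text
clock: 12.48
ee_pos: [539.4, 147.0, 84.6]
tcp_rot: [-0.038, 0.999, -0.0, 0.003]
contact_force: [-4.4, 0.0, 1.0]
finger_gap: 53.4
grip_force: 86.8
```

Emit:
apply_moves:
  targets: "0 0 -0.4 0.001 -0.015 0 0;0 0 0 0 0 0 0"

```text
clock: 12.65
ee_pos: [539.9, 147.0, 84.6]
tcp_rot: [-0.038, 0.999, 0.0, 0.011]
contact_force: [-3.9, 0.1, 4.2]
finger_gap: 53.3
grip_force: 87.3
```

```bash
python3 - <<'E'
from where import *
where()
from hand import hand
s,im,L,B=hand('w5')
W=L@B.T+s['ee_pos']; m=(abs(L[...,1])<24)&(abs(L[...,0])<50)&(L[...,2]<-31)&(L[...,2]>-38)
P=W[m]; c,*_=np.linalg.lstsq(np.c_[P-P.mean(0)][:,:2],P[:,2]-P[:,2].mean(),rcond=None); print('top mean z',P[:,2].mean(),'slopes',c)
a=s; hsv=cv2.cvtColor(im,cv2.COLOR_BGR2HSV); cv2.imwrite('pics/w5c.png',cv2.resize(im[80:380,170:470],(600,600)))
E
```

```text
t 12.65 yaw 0.076 tilt -0.021 roll -0.0004
lip c along-ledge 8.2 across -0.2 up 4.2
centre along-ledge -48.2 across -0.3 up 23.0
tcp [539.9 147.   84.6] F along -3.9 across 0.3 z 4.2 [-0.22  1.08 -0.05]
top mean z 117.51810097096244 slopes [ 0.00193205 -0.00157406]
```

View pics/w5c.png

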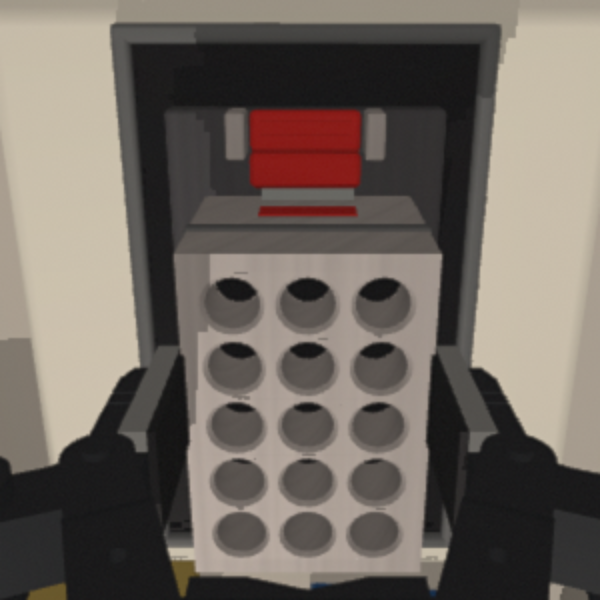

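The block lies level (top at 117.5, zero slope), and the catch at (305,165) in the crop covers the tongue. Relaxing the residual twist, then releasing.

Emit:
apply_moves:
  targets: "-0.3 0 0.2 -0.001 0.015 0 0;0 0 0 0 0 0 0.2;0 0 0 0 0 0 0.6;0 0 0 0 0 0 1;0 0 0 0 0 0 1;0 0 0 0 0 0 1;0 0 0 0 0 0 1"

```text
clock: 13.28
ee_pos: [539.5, 146.9, 84.2]
tcp_rot: [-0.038, 0.999, 0.0, 0.003]
contact_force: [-0.0, 0.8, -0.3]
finger_gap: 85.2
grip_force: 0.0
```

```bash
python3 where.py
```

```text
t 13.2833 yaw 0.076 tilt -0.006 roll -0.0001
lip c along-ledge 7.7 across -0.3 up 2.9
centre along-ledge -48.4 across -0.4 up 22.6
tcp [539.5 146.9  84.2] F along 0.1 across 0.8 z -0.3 [-0.06  0.03 -0.05]
```

Released with no force on the tool. Lifting clear and checking.

Emit:
apply_moves:
  targets: "0 0 10 0 0 0 1;0 0 20 0 0 0 1;0 0 30 0 0 0 1;0 0 30 0 0 0 1;0 0 30 0 0 0 1;0 0 20 0 0 0 1;0 0 0 0 0 0 1;0 0 0 0 0 0 1;0 0 0 0 0 0 1"

```text
clock: 14.03
ee_pos: [538.9, 146.8, 224.2]
tcp_rot: [-0.038, 0.999, -0.0, 0.003]
contact_force: [0.4, 0.3, -0.7]
finger_gap: 85.5
grip_force: 0.0
```

```bash
python3 - <<'E'
from where import *
im,d,K,T=cam('wrist'); C=cloud(d,K,T); z=C[...,2]
e=np.array([np.cos(.075),np.sin(.075)]); n=np.array([-e[1],e[0]]); o=np.array([595,151.5])
A=(C[...,:2]-o)@e; N=(C[...,:2]-o)@n
m=(z>115)&(z<122)&(abs(N)<40)&(A>-110)&(A<10)
P=np.stack([A[m],N[m],z[m]],-1); print('top along',P[:,0].min(),P[:,0].max(),'across',P[:,1].min(),P[:,1].max(),'z',P[:,2].mean())
c,*_=np.linalg.lstsq(P[:,:2]-P[:,:2].mean(0),P[:,2]-P[:,2].mean(),rcond=None); print('slopes',c)
r=cv2.minAreaRect(P[:,:2].astype(np.float32)); print(r)
def red(im,A,N,z,lab):
    h=cv2.cvtColor(im,cv2.COLOR_BGR2HSV); q=((h[...,0]<8)|(h[...,0]>172))&(h[...,1]>150)&(abs(N)<15)&(A>-120)&(A<-85)&(z>80)&(z<95)
    print(lab,q.sum(),'catch along',np.percentile(A[q],[1,5,50,95,99]).round(1),'z',np.percentile(z[q],[5,95]))
red(im,A,N,z,'now')
f=np.load('w1.npz'); C0=cloud(f['d'],f['K'],f['T']); red(f['im'],(C0[...,:2]-o)@e,(C0[...,:2]-o)@n,C0[...,2],'before')
cv2.imwrite('pics/w6c.png',cv2.resize(im[80:280,220:420],(600,600),interpolation=2))
E
```

```text
top along -90.31880921070815 -6.329199522683008 across -26.823931195332957 28.34667906502316 z 117.5308461368287
slopes [-0.00122723 -0.00028942]
((-48.311981201171875, 0.8438301086425781), (83.94749450683594, 55.12860870361328), 0.1533280313014984)
now 721 catch along [-114.3 -113.5 -104.7  -91.   -90.8] z [84.33597061 88.78392181]
before 562 catch along [-114.3 -113.6 -104.7  -95.9  -94.8] z [84.10451925 88.56328888]
```

View pics/w6c.png

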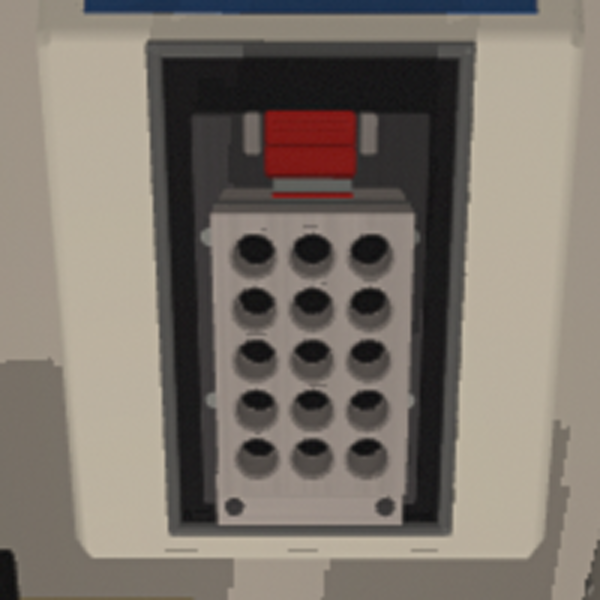

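The block is level and centred. The catch is back where it was before (front edge at -114.3 mm both times), over the tongue. Handing in.

```bash
python3 -c "
from station import robot
print(robot.hand_in())"
```

```text
the job is handed in; nothing more can be done
None
```

The grey tube block is fitted on the shaker: lip under the ledge against the stop, lying flat, released, with the red catch closed over the tongue. I handed it in at about 14 s without disturbing anything else; no verdict came back.

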